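# Hang the thread-cone holder on its stud

## Task

Lift the plywood cone holder out of the low green shelf by its back plate and stand it upright on the open counter, letting go of it. Then take it again by its post, pass its keyhole over the head of the stud screw on the upright white board and pull it down until it locks, so that it hangs there straight, back close to the board. Do not tip the holder over, and leave the cone, spool and carton alone.

Things in the scene. Friction and masses are not known exactly. Their poses are not given: they have to be found in the camera images.
- holder: Loose plywood thread-cone holder, 0.2-0.35 kg, stands upright by itself. Plate 110 wide, 195 high, 8 thick; a ledge 110 wide, 102 deep, 12 thick runs forward from its foot; a post stands on the ledge. Origin: middle of the lower edge of the plate's back face. x points out of the back (plate x 0 to -8, ledge -8 to -110), y along the width, z up. At the start it stands on the low shelf's floor.
- keyhole (a point): Centre of the keyhole's round opening (28 across, through the plate), in the holder's back face on its middle line, 125 mm above the underside. From it a slot 13 wide runs straight up to its closed end 160 mm above the underside; the plate above that (160 to 195) is solid, and may be pinched by its top edge. Axes as the holder's.
- post_top (a point): Centre of the top of the holder's square wooden post (18 x 18, sides along the holder's x and y), 83 mm in front of the back face and 115 mm above the underside; the post is free from 12 to 115 mm. It can be gripped from above on its two y sides. Axes as the holder's.
- board: Fixed upright white board 180 wide, 320 high, 18 thick, standing on the counter, with a stud screw on its front. Origin: middle of the lower edge of its front face; x points into the board (the front looks to -x), y along the width, z up. To hang, the holder's x and z axes are parallel to the board's.
- stud_middle (a point): Point on the board's front, on its middle line, 235 mm up: the mean place of the fixed steel stud screw, which stands straight out there. Shank 9 dia, 14 long; then a head 20 dia, 5 thick. Its true height differs by up to 14 mm up or down (not measured: see or feel it). Hung, the holder's underside is 155 mm below the stud's axis, its back 0 to 6 mm off the board. Axes as the board's.
- shelf: Fixed low green stock shelf, 240 wide (y), 160 high. Origin: on the counter under it; its open side looks to -x. Floor 10 thick, x from -110 to 90, with a lip along the open edge (x -110 to -102, top at z 16). Top board over x -35 to 90, underside z 150. At the start the holder's back is about at x -80, towards the open side; its post is under the top board.
- cone: Bystander: white thread cone standing, 68 in diameter, 125 high; origin under its centre.
- spool: Bystander: flat cardboard ribbon spool lying on top of the shelf, 100 in diameter, 36 high; origin under its centre.
- carton: Bystander: small cardboard carton 60 (x) x 100 (y) x 50 high; origin under its centre.
There are look-alikes about, which are no part of the job. Of the things that look like the holder, the middle-sized one is meant.

How it is judged:
On the way:
1. the holder stands upright on the counter, clear of the shelf and let go of (angle between holder's own z axis and vertical below 0.06 rad and height (world z) of holder between -0.004 and 0.004 m and contact force between the fingers and holder below 0.05 N and linear speed of holder below 0.02 m/s and contact force between holder and shelf below 0.05 N), for 0.2 s.
At the end, for the whole second after the job is handed in: The holder hangs at rest on the stud, let go of: keyhole's back face within 9.5 mm of the board, within 12 mm of the board's middle line, its underside 55 to 102 mm above the counter, upright within 0.1 rad and square to the board within 0.12 rad (x of keyhole in the frame of board between -0.0095 and 0.003 m and y of holder in the frame of board between -0.012 and 0.012 m and z of holder in the frame of board between 0.055 and 0.102 m and angle between holder's own z axis and vertical below 0.1 rad and angle between the x axis of holder and the x axis of board, either way round below 0.12 rad and linear speed of holder below 0.02 m/s and angular speed of holder below 0.15 rad/s and contact force between holder and anything else above 0.3 N); the robot touches nothing.
It fails at once if the cone is disturbed (moved more than 20 mm) (distance of cone from where it was at the start of the episode above 0.02 m).
It fails at once if the spool is disturbed (moved more than 20 mm) (distance of spool from where it was at the start of the episode above 0.02 m).
It fails at once if the carton is disturbed (moved more than 20 mm) (distance of carton from where it was at the start of the episode above 0.02 m).
It fails at once if the holder is tipped over (more than 0.8 rad) (angle between holder's own z axis and vertical above 0.8 rad).
It also fails if it takes over 64 s, if anything falls off the work surface, if the arm or the gripper's body presses on something with over 40 N, if the wrist force passes 120 N, or if a joint passes its speed limit or range.

## Robot

A 7-joint arm with a two-finger parallel gripper is mounted at the origin on the work surface. World frame = base frame: x ahead of the robot, y to its left, z up, the work surface at z = 0. Lengths are in m, angles in rad, forces in N, time in s.
With the tool pointing down it reaches from about 0.4 to 0.9 m from the base axis. Payload 5.6 kg.
Tool frame: the origin (TCP) lies midway between the tips of the shut fingers; the grasp point (between the pads) lies 19 mm behind it; y points along the fingers, z is the direction in which the jaws open and shut, and the axes are right-handed (so a half turn about y gives the same grasp; the last joint's range is limited). The gripper opens to 92 mm and grips with 3 to 60 N. Pads are 20 mm wide; open, the fingers measure 128 mm over their backs; the gripper's body (75 mm by 189 mm) begins 69 mm behind the grasp point.
Start: joints at [1.186, 0.468, -0.012, 1.603, 0.006, 1.071, -0.056], TCP at [0.218, -0.612, 0.215] pointing down, gripper open.
Joint ranges: [-2.53, 2.53], [-0.31, 2.02], [-1.57, 1.55], [0.28, 2.44], [-1.29, 4.43], [0.15, 1.84], [-2.92, 2.92]. Speed limits (rad/s): [2.57, 2.57, 3.14, 3.14, 3.14, 3.14, 3.14].

## Interface

Orientations are given as a 3x3 rotation matrix whose columns are the frame's x, y, z axes.
In Python, from station import env, effector, solver, viewer, workorder, search_frame, tip_of gives the robot as it stands. Calls block until the motion is done:
- env.reach(position, orientation): joint-space move of the TCP to a pose.
- env.movel(position, frame=None, rate=0.15): straight line of the TCP; frame=None keeps the orientation; rate is the mean speed in m/s.
- env.goto_joints(angles): joint-space move.
- effector.release() and effector.grasp(squeeze=None): open the fingers fully, or close them until they stop; squeeze is the grip in N (None keeps the last).
- env.pause(seconds).
- solver.inverse_kinematics(position, orientation): joint angles nearest the present ones, or None.
- env.sense(): the state.
- viewer.read_camera(name): name is "side" or "top"; returns (picture, depth): 400x640x3 uint8, red, green, blue; 400x640 float32, m along the optical axis (not along the pixel's ray), 0 where there is no reading.
- viewer.camera_info(name): a dict with "intrinsics" (3x3 intrinsics, pixels), "eye" and "rotation" of the camera in the world. Camera axes: x right, y up, looking along -z (the intrinsics and any distortion apply to the point x, -y, -z); pixel columns grow to the right and rows downward; lengths in m; the calibration is good to about 2 mm. A picture is of the moment at which its call begins. camera_info takes no time and is no camera call.
A pose or a line that the arm cannot do raises env.PlanningError and nothing moves.
- workorder.finish_job(): hands the job in, once; it reports no verdict.
Trained networks look in the newest picture that a camera, given by its name, has taken for a name from the list of things; names that differ only in an ending like _2 or _b are one class to them, and where a whole thing is asked for, a point or a joint stands for the part that bears it (a point fixed in the world has none). Each returns a list of dicts, best first, with "score" (0 to 1); they miss things now and then, are a little off and sometimes report something else, mostly with a low value. They report only what shows in the picture. A call takes as long as a camera call. They do not tell look-alikes from the thing itself.
- search_frame(camera, name): "at" ([x, y, z] in m, in world coordinates, good to about 4 mm: the middle of the surface that is visible of it).
- tip_of(camera, name): "at" ([x, y, z] in m, in world coordinates, good to about 4 mm: a listed point, or the origin of a listed thing).
The state is a dict: "t": time; "joint_positions": joint angles; "joint_velocities": joint speeds; "tau": joint torques, N m; "ee_pos": TCP position; "tcp_rot": TCP orientation; "wrist_force": force on the tool from outside, world axes, zero at the start; "moment": the same for the moment, N m; "gripper_width": finger opening in m.
Only numpy, scipy, OpenCV 4.12 (cv2) and the standard library are available. Lean on these libraries where they do the work, as an engineer would, in place of code of your own. Each camera call takes 0.05 s, during which the arm holds its last target.

## Working session

There is one attempt and no reset: what is moved stays moved. The work goes in short steps, each a Python script; the robot and the scene stay as the last script left them, time stands still between calls to the robot, and variables do not carry over. Pictures are saved under pics/ and viewed, and the job is handed in when it is done.

```bash
ls; mkdir -p pics; python3 - <<'E'
from station import *
from station import env, effector, solver, viewer
import cv2, numpy as np
for n in ("side","top"):
    p,d=viewer.read_camera(n); cv2.imwrite(f"pics/{n}0.png",p[:,:,::-1]); np.save(f"{n}0.npy",d)
    i=viewer.camera_info(n); print(n,i)
s=env.sense(); print(s)
E
```

```text
pics
side {'intrinsics': array([[464.19136779,   0.        , 316.88170947],
       [  0.        , 464.19136779, 195.20020242],
       [  0.        ,   0.        ,   1.        ]]), 'eye': array([-0.26168006,  0.76332235,  0.81540747]), 'rotation': array([[-0.72056739,  0.34076851, -0.6038704 ],
       [-0.6932149 , -0.3733252 ,  0.61650742],
       [-0.01535372,  0.8628471 ,  0.50523178]])}
top {'intrinsics': array([[509.8957844 ,   0.        , 325.42838051],
       [  0.        , 509.8957844 , 208.39072577],
       [  0.        ,   0.        ,   1.        ]]), 'eye': array([ 0.19116497, -0.00256866,  1.64903587]), 'rotation': array([[-6.80334727e-02,  9.76497812e-01, -2.04507871e-01],
       [-9.97682994e-01, -6.65269270e-02,  1.42412124e-02],
       [ 3.01232545e-04,  2.05002904e-01,  9.78761319e-01]])}
{'t': 0.1, 'joint_positions': array([ 1.18602531,  0.46828061, -0.01159175,  1.60350491,  0.00597625,
        1.0714211 , -0.05630164]), 'joint_velocities': array([ 0.00038127, -0.00195869,  0.00125141, -0.00202499,  0.00224581,
        0.00044655, -0.0007854 ]), 'tau': array([ 1.49611493e-03, -5.21648526e+01, -1.24767580e-02, -2.44369698e+01,
       -5.68191265e-02,  1.40766110e-02,  7.20264757e-05]), 'ee_pos': array([ 0.21761404, -0.61193912,  0.21375214]), 'tcp_rot': array([[-9.42191871e-01, -6.21370555e-04,  3.35073263e-01],
       [-3.35073824e-01,  1.45207395e-03, -9.42190758e-01],
       [ 9.88984370e-05, -9.99998753e-01, -1.57633728e-03]]), 'wrist_force': array([ 0.31679909,  0.37482321, -0.29196488]), 'moment': array([ 0.00545581, -0.00691505,  0.01939511]), 'gripper_width': 0.09179699660696523}
```

View pics/side0.png

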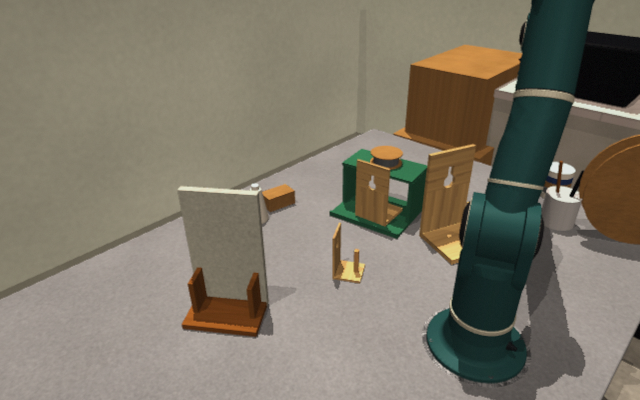

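View pics/top0.png

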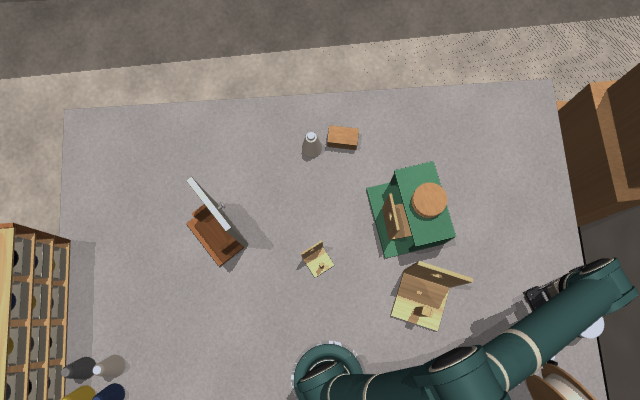

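```bash
cat > h.py <<'E'
from station import env, effector, solver, viewer, workorder, search_frame, tip_of
import numpy as np, cv2
def cloud(n,d):
    i=viewer.camera_info(n);K=i['intrinsics'];R=np.array(i['rotation']);e=np.array(i['eye'])
    v,u=np.mgrid[0:400,0:640]
    c=np.stack([(u-K[0,2])/K[0,0]*d,-(v-K[1,2])/K[1,1]*d,-d],-1)
    P=c@R.T+e; P[d<=0]=np.nan; return P
def proj(n,X):
    i=viewer.camera_info(n);K=i['intrinsics'];R=np.array(i['rotation']);e=np.array(i['eye'])
    c=(np.asarray(X)-e)@R; return np.array([K[0,2]+K[0,0]*c[...,0]/-c[...,2],K[1,2]+K[1,1]*c[...,1]/c[...,2]]).T
E
python3 - <<'E'
from h import *
np.set_printoptions(precision=4,suppress=True)
for n in ("side","top"):
    for nm in ("holder","keyhole","post_top","board","stud_middle","shelf","cone","spool","carton"):
        for r in tip_of(n,nm)[:4]: print(n,nm,r)
for n in ("side","top"):
    p=cv2.imread(f"pics/{n}0.png"); 
    print(n)
    if n=="top":
        a=cv2.resize(p[130:270,170:270],None,fx=4,fy=4,interpolation=2); cv2.imwrite("pics/topb.png",a)
        a=cv2.resize(p[150:340,290:480],None,fx=3,fy=3,interpolation=2); cv2.imwrite("pics/topsh.png",a)
    else:
        a=cv2.resize(p[140:260,320:480],None,fx=5,fy=5,interpolation=2); cv2.imwrite("pics/sidesh.png",a)
E
```

```text
side holder {'at': [0.4711, -0.219, 0.009], 'score': 0.78}
side holder {'at': [0.3978, 0.027, 0.0019], 'score': 0.67}
side holder {'at': [0.2909, -0.3389, -0.0005], 'score': 0.63}
side keyhole {'at': [0.3957, 0.0281, 0.0877], 'score': 0.8}
side keyhole {'at': [0.2924, -0.3382, 0.1713], 'score': 0.71}
side keyhole {'at': [0.4735, -0.217, 0.1322], 'score': 0.61}
side post_top {'at': [0.1845, -0.2929, 0.1581], 'score': 0.7}
side board {'at': [0.5133, 0.2798, -0.0011], 'score': 0.61}
side stud_middle {'at': [0.5129, 0.2784, 0.2374], 'score': 0.8}
side shelf {'at': [0.4993, -0.2933, 0.0009], 'score': 0.8}
side cone {'at': [0.7528, 0.0081, 0.0018], 'score': 0.68}
side spool {'at': [0.5093, -0.3325, 0.1634], 'score': 0.91}
side carton {'at': [0.772, -0.1022, -0.0006], 'score': 0.6}
top holder {'at': [0.4008, 0.0219, -0.002], 'score': 0.95}
top holder {'at': [0.2863, -0.3359, -0.0039], 'score': 0.79}
top holder {'at': [0.4718, -0.2184, 0.136], 'score': 0.54}
top keyhole {'at': [0.3965, 0.0261, 0.0879], 'score': 0.94}
top keyhole {'at': [0.4742, -0.2188, 0.1393], 'score': 0.73}
top keyhole {'at': [0.2934, -0.3346, 0.1727], 'score': 0.69}
top post_top {'at': [0.1884, -0.2934, 0.1584], 'score': 0.89}
top post_top {'at': [0.4788, -0.3011, 0.1261], 'score': 0.72}
top post_top {'at': [0.3492, -0.0009, 0.0797], 'score': 0.58}
top board {'at': [0.5101, 0.2776, -0.0003], 'score': 0.69}
top stud_middle {'at': [0.5087, 0.2782, 0.2396], 'score': 0.7}
top shelf {'at': [0.498, -0.2991, 0.0021], 'score': 0.85}
top cone {'at': [0.7513, 0.0081, -0.0005], 'score': 0.72}
top spool {'at': [0.5078, -0.3344, 0.1605], 'score': 0.74}
top carton {'at': [0.4727, -0.2205, 0.1354], 'score': 0.36}
side
top
```

```bash
python3 - <<'E'
from h import *
print(env.sense()['t'])
P=cloud("top",np.load("top0.npy"))
np.set_printoptions(precision=3,suppress=True,linewidth=200)
def box(z0,z1,u0,u1,v0,v1,name):
    Q=P[v0:v1,u0:u1].reshape(-1,3); m=(Q[:,2]>z0)&(Q[:,2]<z1); Q=Q[m]
    r=cv2.minAreaRect(Q[:,:2].astype(np.float32)); print(name,len(Q),Q.mean(0),r, cv2.boxPoints(r).tolist())
box(.31,.34,170,250,160,250,"boardtop")
box(.193,.215,375,412,185,245,"holdertop")
box(.155,.166,385,460,160,260,"shelftop")
box(.005,.02,365,412,180,260,"shelffloor")
E
```

```text
1.0
boardtop 453 [0.502 0.288 0.319] ((0.5043344497680664, 0.28996825218200684), (0.18148201704025269, 0.01823766715824604), 35.03739929199219) [[0.4248025417327881, 0.24533912539482117], [0.4352729320526123, 0.23040655255317688], [0.5838663578033447, 0.3345973789691925], [0.5733959674835205, 0.3495299518108368]]
holdertop 131 [ 0.47  -0.22   0.203] ((0.47092700004577637, -0.22010205686092377), (0.11033877730369568, 0.009423043578863144), 6.445178508758545) [[0.41557741165161133, -0.22161321341991425], [0.4166351556777954, -0.23097671568393707], [0.5262765884399414, -0.2185909003019333], [0.5252188444137573, -0.20922739803791046]]
shelftop 2128 [ 0.493 -0.314  0.16 ] ((0.49578770995140076, -0.2971176207065582), (0.24046224355697632, 0.17354002594947815), 9.592183113098145) [[0.3627786934375763, -0.23159538209438324], [0.39169642329216003, -0.40270909667015076], [0.6287966966629028, -0.362639844417572], [0.5998790264129639, -0.1915261447429657]]
shelffloor 1427 [ 0.481 -0.226  0.011] ((0.4849160313606262, -0.22800296545028687), (0.14971616864204407, 0.263919860124588), 85.23609924316406) [[0.34719499945640564, -0.2916431725025177], [0.6102031469345093, -0.31356170773506165], [0.6226370334625244, -0.16436275839805603], [0.35962891578674316, -0.14244422316551208]]
```

View crops.

View pics/topb.png

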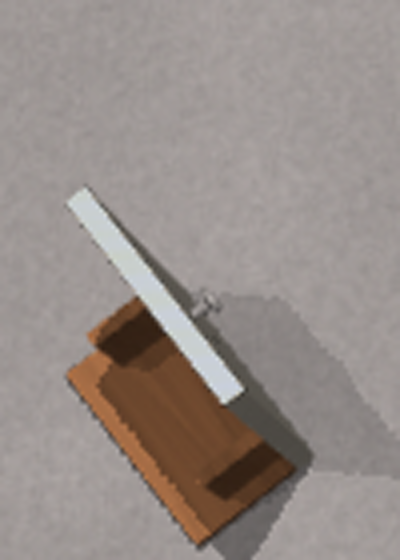

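View pics/topsh.png

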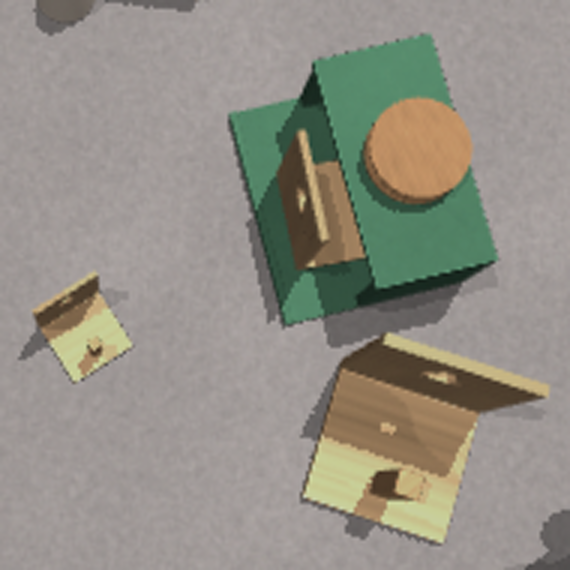

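```bash
python3 - <<'E'
from h import *
np.set_printoptions(precision=3,suppress=True,linewidth=200)
P=cloud("top",np.load("top0.npy"))
print(P[200:214,214:230,2])
# stud-frame coords
th=np.radians(35.04); bx=np.array([-np.sin(th),np.cos(th)]); by=np.array([-np.cos(th),-np.sin(th)]); o=np.array([0.5043,0.29])-0.009*bx
print(o)
Q=P[190:225,205:240].reshape(-1,3)
x=(Q[:,:2]-o)@bx; y=(Q[:,:2]-o)@by
m=(x<-.003)&(x>-.05)&(abs(y)<.03)&(Q[:,2]>.1)
print(np.c_[x,y,Q[:,2]][m])
E
```

```text
[[-0.004  0.002 -0.004 -0.004 -0.002  0.     0.001 -0.005  0.003 -0.006  0.001  0.    -0.007  0.003  0.007 -0.002]
 [ 0.091  0.004  0.006  0.002  0.003  0.003  0.007 -0.     0.002    nan  0.004 -0.    -0.    -0.004 -0.008  0.   ]
 [ 0.154  0.076 -0.005 -0.002    nan -0.002  0.003  0.233 -0.001  0.006 -0.007  0.003 -0.006  0.002  0.003 -0.001]
 [ 0.2    0.132  0.056  0.004 -0.006  0.003  0.231  0.236  0.239 -0.002 -0.008 -0.001 -0.003 -0.001  0.005  0.001]
 [ 0.256  0.189  0.118  0.044 -0.006  0.004  0.009  0.241  0.232  0.228  0.004 -0.004 -0.001  0.006 -0.002 -0.005]
 [ 0.299  0.238  0.176  0.099  0.018  0.003  0.226  0.232  0.237  0.236  0.     0.002  0.001 -0.005 -0.005  0.005]
 [ 0.318  0.291  0.224  0.161  0.088  0.234  0.23   0.225  0.224  0.231  0.229  0.     0.004 -0.001  0.002  0.002]
 [ 0.317  0.319  0.28   0.234  0.225  0.231  0.236  0.229  0.222  0.003  0.224  0.22   0.001 -0.003  0.002  0.   ]
 [ 0.323  0.318  0.319  0.262  0.232  0.229  0.231  0.001 -0.005  0.006 -0.004  0.003 -0.003 -0.003  0.006 -0.003]
 [ 0.322  0.323  0.321  0.309  0.246  0.23   0.113  0.037 -0.003 
[... 425 characters left out ...]
 0.319  0.324  0.317  0.26   0.193  0.125  0.047 -0.002  0.    -0.002 -0.002 -0.002]]
[0.509 0.283]
[[-0.018 -0.007  0.233]
 [-0.014 -0.007  0.231]
 [-0.016 -0.004  0.236]
 [-0.019 -0.001  0.239]
 [-0.015 -0.     0.241]
 [-0.017 -0.001  0.232]
 [-0.019 -0.     0.228]
 [-0.011 -0.004  0.226]
 [-0.013 -0.     0.232]
 [-0.015  0.003  0.237]
 [-0.017  0.004  0.236]
 [-0.007 -0.001  0.234]
 [-0.009 -0.     0.23 ]
 [-0.011 -0.     0.225]
 [-0.013  0.001  0.224]
 [-0.016  0.005  0.231]
 [-0.018  0.006  0.229]
 [-0.005  0.     0.231]
 [-0.007  0.003  0.236]
 [-0.009  0.003  0.229]
 [-0.011  0.003  0.222]
 [-0.016  0.007  0.224]
 [-0.018  0.008  0.22 ]
 [-0.003  0.002  0.229]
 [-0.005  0.005  0.231]]
```

The top view shows the board's stud at about px (222,206), on the face turned away from the side camera. The middle-sized holder is in the shelf at about (395,217), with its back to the open side. I'll average more depth frames to refine these positions.

```bash
cat >> h.py <<'E'
def rx(yaw): return np.array([np.cos(yaw),np.sin(yaw)])
E
python3 - <<'E'
from h import *
np.set_printoptions(precision=4,suppress=True,linewidth=200)
D=np.array([np.load("top0.npy")]+[viewer.read_camera("top")[1] for _ in range(12)]); D[D<=0]=np.nan
d=np.nanmedian(D,0); dm=np.nanmean(D,0); np.save("topm.npy",dm)
print("std",np.nanmedian(np.nanstd(D,0)))
P=cloud("top",dm)
def box(z0,z1,u0,u1,v0,v1,name):
    Q=P[v0:v1,u0:u1].reshape(-1,3); m=(Q[:,2]>z0)&(Q[:,2]<z1); Q=Q[m]
    r=cv2.minAreaRect(Q[:,:2].astype(np.float32)); 
    # trimmed: PCA
    c=Q.mean(0); w,V=np.linalg.eigh(np.cov((Q-c)[:,:2].T)); print(name,len(Q),c,r,np.degrees(np.arctan2(V[1,1],V[0,1])))
box(.315,.326,170,250,160,250,"boardtop")
box(.198,.211,375,412,185,245,"holdertop")
box(.155,.166,385,460,160,260,"shelftop")
box(-.01,.01,250,300,280,330,"table")
th=np.radians(35.04); bx=np.array([-np.sin(th),np.cos(th)]); by=np.array([-np.cos(th),-np.sin(th)]); o=np.array([0.5043,0.29])-0.009*bx
Q=P[190:225,205:240].reshape(-1,3)
x=(Q[:,:2]-o)@bx; y=(Q[:,:2]-o)@by
m=(x<-.002)&(x>-.05)&(abs(y)<.03)&(Q[:,2]>.15)
print(np.c_[x,y,Q[:,2]][m])
# front-face fit
Q=P[160:250,170:250].reshape(-1,3); x=(Q[:,:2]-o)@bx; y=(Q[:,:2]-o)@by
m=(abs(x)<.006)&(abs(y)<.085)&(Q[:,2]>.05)&(Q[:,2]<.3)
A=np.c_[np.ones(m.sum()),y[m],Q[m,2]]; print("front",np.linalg.lstsq(A,x[m],rcond=None)[0],m.sum())
print(env.sense()['t'])
E
```

```text
std 0.004001019
boardtop 445 [0.5029 0.2889 0.3193] ((0.5041037797927856, 0.2898362874984741), (0.17917992174625397, 0.01793219894170761), 35.15277862548828) -144.88250045995636
holdertop 119 [ 0.4702 -0.2203  0.2041] ((0.4709376096725464, -0.2205623835325241), (0.10987886041402817, 0.008221648633480072), 6.398614883422852) -173.5233379049445
shelftop 2453 [ 0.493  -0.3137  0.1596] ((0.4960553050041199, -0.29699471592903137), (0.24027004837989807, 0.17260190844535828), 9.609664916992188) -169.3141058653886
table 2500 [ 0.2356  0.1562 -0.0003] ((0.2362009882926941, 0.15711301565170288), (0.15919040143489838, 0.15340662002563477), 86.12720489501953) 61.46765098864597
[[-0.0181 -0.0069  0.2341]
 [-0.0142 -0.0063  0.2342]
 [-0.0165 -0.0036  0.2372]
 [-0.0187 -0.0017  0.2376]
 [-0.0147 -0.0013  0.2371]
 [-0.017   0.0009  0.2383]
 [-0.0189 -0.0005  0.2278]
 [-0.0106 -0.0029  0.23  ]
 [-0.0129 -0.0003  0.2327]
 [-0.0152  0.0026  0.2363]
 [-0.0174  0.0043  0.2361]
 [-0.0067 -0.0017  0.2319]
 [-0.0089  0.0001  0.2322]
 [-0.0111  0.0016  0.2312]
 [-0.0133  0.0031  0.2301]
 [-0.0156  0.0057  0.2329]
 [-0.0178  0.0076  0.2334]
 [-0.0028 -0.0008  0.2332]
 [-0.005   0.0003  0.2309]
 [-0.0072  0.0023  0.2317]
 [-0.0093  0.0029  0.2275]
 [-0.0115  0.0045  0.2269]
 [-0.016   0.0088  0.2294]
 [-0.018   0.0086  0.2228]
 [-0.0032  0.0025  0.2304]
 [-0.0054  0.0036  0.2281]]
front [ 0.0003 -0.0018 -0.0015] 166
1.6
```

```bash
cat >> h.py <<'E'
def ori(yaw):  # tool pointing down, jaw axis along world yaw
    z=np.array([np.cos(yaw),np.sin(yaw),0]); y=np.array([0,0,-1.]); return np.c_[np.cross(y,z),y,z]
TH=np.radians(35.1); BX=np.array([-np.sin(TH),np.cos(TH)]); BY=np.array([-np.cos(TH),-np.sin(TH)])
BO=np.array([0.5041,0.2898])-0.009*BX
SZ=0.2277
E
python3 - <<'E'
from h import *
np.set_printoptions(precision=3,suppress=True,linewidth=200)
print(env.sense()['tcp_rot'][:,2])
yaw=np.radians(96.4)
for nm,p,yy in [("pick",(0.461,-.22,.176),yaw),("place",(0.55,0.0,.17),yaw),("place2",(0.55,0.0,.17),np.radians(125.1)),
   ("post",(0.558,0.213,.16),np.radians(35.1)),("posthi",(0.558,0.213,.25),np.radians(35.1)),("postfar",(0.60,0.15,.25),np.radians(35.1))]:
    for a in (0,np.pi): 
        q=solver.inverse_kinematics(np.array(p),ori(yy+a)); print(nm,a,q)
E
```

```text
[ 0.335 -0.942  0.   ]
pick 0 [ 0.982  0.385 -0.729  1.94   0.317  0.932  1.78 ]
pick 3.141592653589793 [ 0.547  0.294 -0.196  1.966  0.073  0.888 -1.147]
place 0 [ 0.601  0.51  -0.855  1.85   0.456  0.991  1.233]
place 3.141592653589793 [ 0.296  0.397 -0.443  1.868  0.21   0.922 -1.703]
place2 0 [ 0.846  0.796 -1.321  1.838  0.833  1.208  1.435]
place2 3.141592653589793 [ 0.346  0.409 -0.507  1.865  0.243  0.929 -1.231]
post 0 [ 0.336  0.737 -1.102  1.736  0.722  1.136 -0.378]
post 3.141592653589793 [-1.195  0.685  1.118  1.834 -0.7    1.083 -2.338]
posthi 0 [ 0.342  0.601 -1.095  1.651  0.561  1.24  -0.259]
posthi 3.141592653589793 [-1.218  0.538  1.124  1.75  -0.52   1.191 -2.476]
postfar 0 [ 0.292  0.526 -0.83   1.607  0.41   1.192 -0.012]
postfar 3.141592653589793 [-1.067  0.586  1.121  1.697 -0.558  1.221 -2.339]
```

```bash
python3 - <<'E'
from h import *
np.set_printoptions(precision=4,suppress=True,linewidth=200)
s=env.sense(); p=s['ee_pos']
env.movel(np.array([p[0],p[1],.36]),rate=.3)
yaw=np.radians(96.4+180); O=ori(yaw)
c=np.array([.4709,-.2204])-0.010*np.array([.994,.112])
env.reach(np.array([*c,.31]),O)
env.movel(np.array([*c,.176]),rate=.12)
s=env.sense(); print(s['t'],s['ee_pos'],s['wrist_force'],s['gripper_width'])
pp,d=viewer.read_camera("side"); cv2.imwrite("pics/side1.png",pp[:,:,::-1])
effector.grasp(40)
s=env.sense(); print(s['t'],s['ee_pos'],s['wrist_force'],s['moment'],s['gripper_width'])
E
```

```text
5.1917 [ 0.4615 -0.2217  0.1767] [ 0.4145 -0.3031  0.3523] 0.0919187010494727
6.475 [ 0.4609 -0.2216  0.176 ] [-0.6922 -0.4006 -0.8516] [-0.0361  0.0311  0.0725] 0.007477485942771495
```

View pics/side1.png

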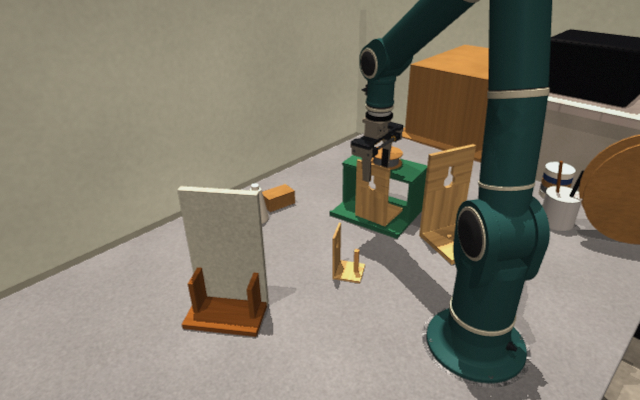

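```bash
python3 - <<'E'
from h import *
np.set_printoptions(precision=4,suppress=True,linewidth=200)
p=env.sense()['ee_pos']
env.movel(p+[0,0,.014],rate=.06)
s=env.sense(); print(s['t'],s['ee_pos'],s['wrist_force'],s['moment'],s['gripper_width'])
pp,d=viewer.read_camera("side"); cv2.imwrite("pics/side2.png",cv2.resize(pp[100:260,280:500,::-1],None,fx=3,fy=3))
E
```

```text
6.8583 [ 0.461  -0.2217  0.1904] [ 0.1307  0.3366 -3.3492] [ 0.1149  0.0548 -0.0201] 0.007570734558402325
```

View pics/side2.png

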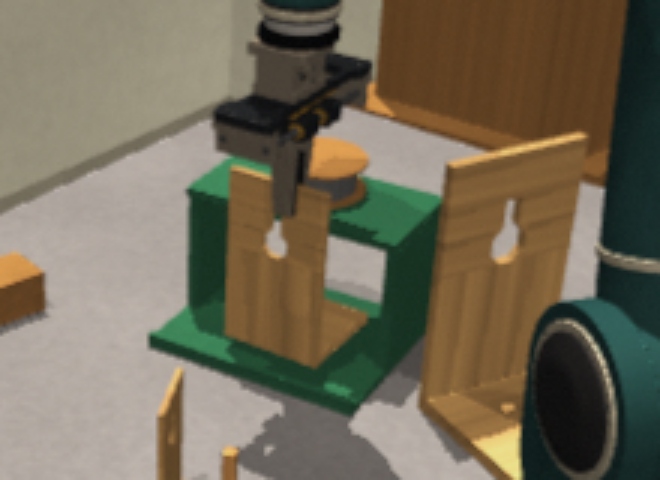

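The side view shows the holder lifted in the fingers and still upright, at about px (275,265) in the crop. Next I pull it out and set it down.

```bash
python3 - <<'E'
from h import *
np.set_printoptions(precision=4,suppress=True,linewidth=200)
p=env.sense()['ee_pos']
d=np.array([-.14,.990,0])
env.movel(p+.175*d,rate=.15)
s=env.sense(); print(s['t'],s['ee_pos'],s['wrist_force'],s['moment'],s['gripper_width'])
B=np.array([.568,.128]); t=B-.004*BX+.010*BY
p=s['ee_pos']; env.movel(np.array([p[0],p[1],.24]),rate=.2)
O=ori(np.radians(125.1+180))
env.movel(np.array([*t,.21]),frame=O,rate=.15)
s=env.sense(); f0=s['wrist_force']; print(s['t'],s['ee_pos'],f0,s['moment'],s['gripper_width'])
pp,dd=viewer.read_camera("side"); cv2.imwrite("pics/side3.png",cv2.resize(pp[60:300,200:500,::-1],None,fx=2.5,fy=2.5))
env.movel(np.array([*t,.170]),rate=.08)
z=.170
while z>.162:
    z-=.001; env.movel(np.array([*t,z]),rate=.03); s=env.sense(); print(z,s['ee_pos'][2],s['wrist_force'])
    if s['wrist_force'][2]-f0[2]>1.5: break
print(s['t'],s['moment'])
E
```

```text
8.225 [ 0.4364 -0.0491  0.19  ] [-0.1098 -0.2382 -2.9337] [0.0396 0.0728 0.0186] 0.007652450163170036
10.1917 [0.5619 0.118  0.2101] [-0.606  -0.5986 -3.7158] [0.0169 0.0847 0.0058] 0.007920481125759254
0.169 0.1693697424473231 [ 0.1056  0.9304 -3.5211]
0.168 0.16804028084251296 [ 0.0552  0.9334 -4.2666]
0.167 0.16689289591435552 [-0.0123 -0.0391 -3.7788]
0.166 0.16606519047427007 [ 0.7313  0.0775 -2.9011]
0.165 0.16605810607546492 [-3.9364 -1.1475  5.8028]
12.1417 [-0.1179  0.7394  0.036 ]
```

View pics/side3.png

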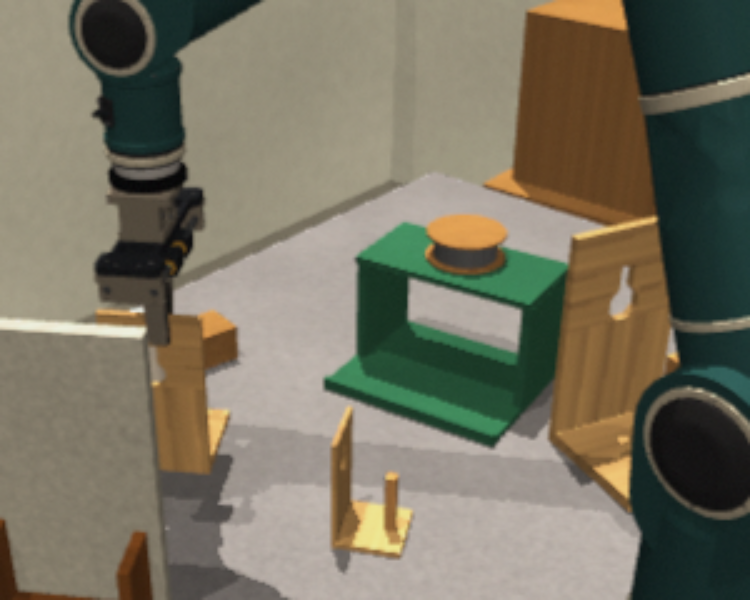

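Contact was felt at z≈0.166, as expected. Now I release, retreat upward and measure.

```bash
python3 - <<'E'
from h import *
np.set_printoptions(precision=4,suppress=True,linewidth=200)
p=env.sense()['ee_pos']
effector.release()
env.movel(np.array([p[0],p[1],.30]),rate=.15)
env.reach(np.array([.52,-.08,.33]),ori(np.radians(35.1)))
D=[]
for _ in range(6):
    pp,d=viewer.read_camera("top"); d[d<=0]=np.nan; D.append(d)
cv2.imwrite("pics/top4.png",cv2.resize(pp[100:330,150:450,::-1],None,fx=2.5,fy=2.5))
np.save("top4.npy",np.nanmean(D,0))
ps,_=viewer.read_camera("side"); cv2.imwrite("pics/side4.png",cv2.resize(ps[60:300,200:500,::-1],None,fx=2.5,fy=2.5))
s=env.sense(); print(s['t'],s['ee_pos'],s['joint_positions'],s['wrist_force'],s['gripper_width'])
E
```

```text
16.5167 [ 0.52   -0.0798  0.33  ] [ 0.7022  0.2336 -0.7184  1.7251  0.1616  1.2433  0.5579] [ 0.3565  0.3557 -0.7913] 0.09181212056250551
```

View pics/top4.png

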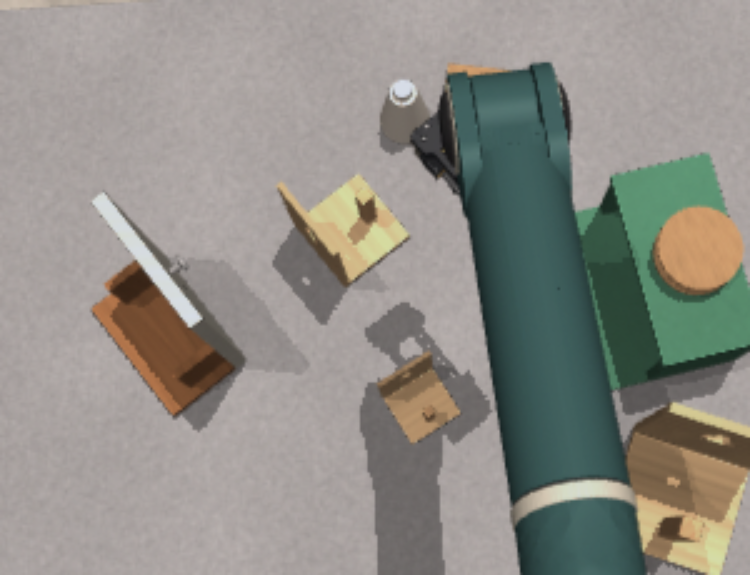

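View pics/side4.png

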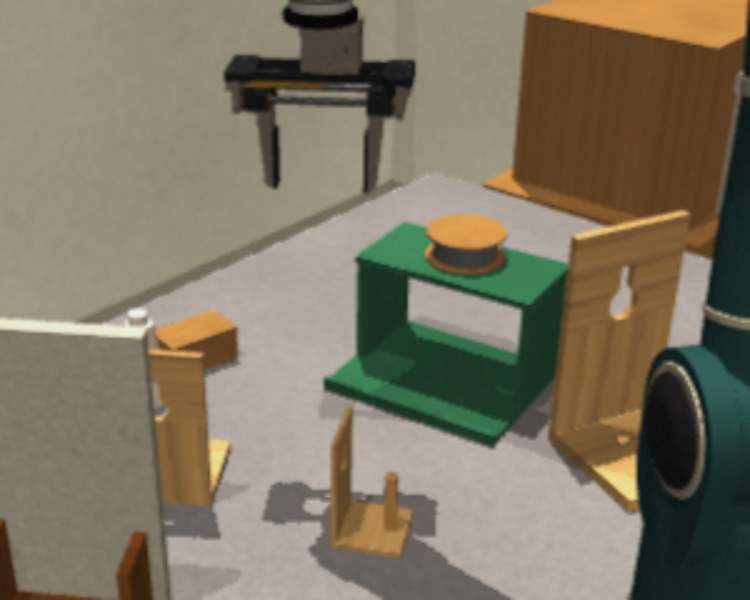

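The holder stands upright on the counter, clear of the shelf (top crop about px (345,230)). Now I measure its pose.

```bash
python3 - <<'E'
from h import *
np.set_printoptions(precision=4,suppress=True,linewidth=200)
P=cloud("top",np.load("top4.npy"))
Q0=P[165:216,255:320].reshape(-1,3)
for nm,z0,z1 in (("plate",.187,.202),("post",.109,.123),("ledge",.007,.018)):
    Q=Q0[(Q0[:,2]>z0)&(Q0[:,2]<z1)]
    if nm=="post":
        h=np.array([.568,.128]); x=(Q[:,:2]-h)@BX; y=(Q[:,:2]-h)@BY; m=(x<-.05)&(x>-.12); Q=Q[m]; print(np.median(x[m]),x[m].min(),x[m].max(),np.median(y[m]),y[m].min(),y[m].max())
    r=cv2.minAreaRect(Q[:,:2].astype(np.float32)); c=Q.mean(0); w,V=np.linalg.eigh(np.cov((Q-c)[:,:2].T)); print(nm,len(Q),c,r,np.degrees(np.arctan2(V[1,1],V[0,1])))
for n in ("top",):
  for nm in ("post_top","keyhole","holder"):
    print(nm,[ (r['at'],r['score']) for r in tip_of(n,nm)])
E
```

```text
plate 109 [0.5686 0.1269 0.1941] ((0.5694493055343628, 0.1272132843732834), (0.1096019372344017, 0.008067630231380463), 35.06439971923828) -144.9473455962401
-0.08018464512328977 -0.0895141849553237 -0.07145787807614208 -0.0002787731194504978 -0.008881822972301995 0.00847361102271694
post 34 [0.6144 0.0625 0.1141] ((0.6147223114967346, 0.06261848658323288), (0.017462443560361862, 0.01778051257133484), 40.158390045166016) 150.50833458414291
ledge 809 [0.5994 0.0784 0.0115] ((0.5988545417785645, 0.08558955043554306), (0.11070698499679565, 0.10996425151824951), 35.11655044555664) -146.3924061894135
post_top [([0.6164, 0.0617, 0.1147], 0.93), ([0.3488, -0.0046, 0.0811], 0.88), ([0.1876, -0.2951, 0.1614], 0.78)]
keyhole [([0.5724, 0.1286, 0.1281], 0.94), ([0.2948, -0.3367, 0.1748], 0.6), ([0.3966, 0.0263, 0.0857], 0.55)]
holder [([0.2875, -0.3375, -0.0047], 0.79), ([0.574, 0.1278, 0.0027], 0.68), ([0.3988, 0.0268, -0.0033], 0.56)]
```

```bash
python3 - <<'E'
from h import *
np.set_printoptions(precision=4,suppress=True,linewidth=200)
B=np.array([.5671,.1305]); post=np.array([.6148,.0627])
print("board o",BO,"B rel",(B-BO)@BX,(B-BO)@BY)
O=ori(np.radians(35.1))
env.movel(np.array([*post,.24]),frame=O,rate=.2)
s=env.sense(); print(s['t'],s['joint_positions'])
env.movel(np.array([*post,.071]),rate=.12)
s=env.sense(); print(s['ee_pos'],s['wrist_force'])
effector.grasp(50)
s=env.sense(); print(s['t'],s['ee_pos'],s['wrist_force'],s['gripper_width'])
dz=SZ-.125
env.movel(np.array([*s['ee_pos'][:2],.071+dz]),rate=.1)
s=env.sense(); print(s['t'],s['ee_pos'],s['wrist_force'],s['moment'],s['gripper_width'])
D=[]
for _ in range(6):
    pp,d=viewer.read_camera("top"); d[d<=0]=np.nan; D.append(d)
cv2.imwrite("pics/top5.png",cv2.resize(pp[100:330,150:450,::-1],None,fx=2.5,fy=2.5))
np.save("top5.npy",np.nanmean(D,0))
ps,_=viewer.read_camera("side"); cv2.imwrite("pics/side5.png",cv2.resize(ps[30:270,130:430,::-1],None,fx=2.5,fy=2.5))
E
```

```text
board o [0.5093 0.2824] B rel -0.15755658086453284 0.04005490445271772
17.7833 [ 0.3539  0.4924 -0.6987  1.6243  0.3406  1.1495  0.1842]
[0.6154 0.0628 0.0718] [ 0.4618 -0.437  -0.2913]
20.45 [0.615  0.0627 0.0711] [ 0.5619  0.1473 -0.1083] 0.017720132301971517
21.625 [0.6144 0.0626 0.1729] [ 0.0356 -0.7927 -3.4437] [-0.1572 -0.2607  0.0264] 0.017653023383855267
```

View pics/top5.png

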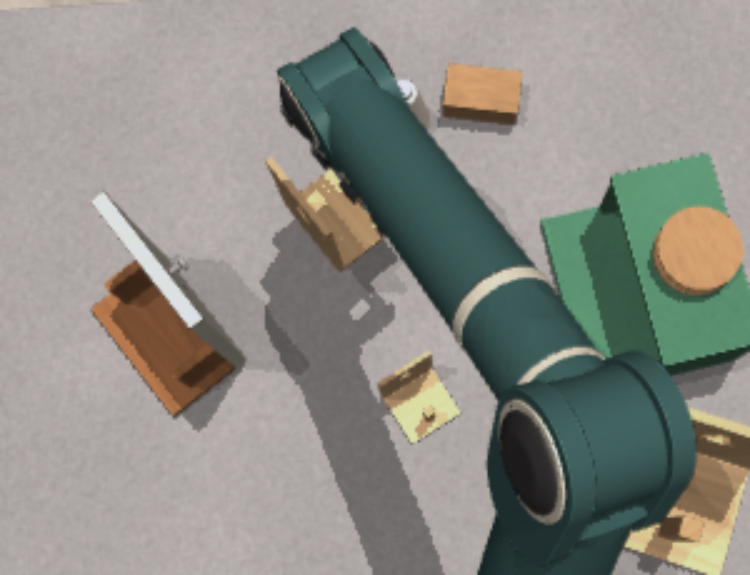

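View pics/side5.png

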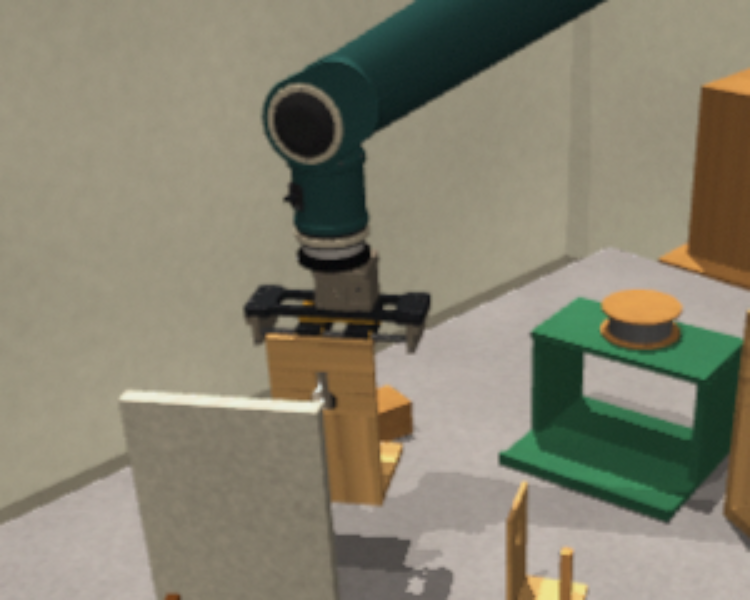

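```bash
python3 - <<'E'
from h import *
np.set_printoptions(precision=4,suppress=True,linewidth=200)
P=cloud("top",np.load("top5.npy"))
Q0=P[155:212,252:305].reshape(-1,3)
x=(Q0[:,:2]-BO)@BX; y=(Q0[:,:2]-BO)@BY
Q=Q0[(Q0[:,2]>.289)&(Q0[:,2]<.306)&(x>-.19)]
r=cv2.minAreaRect(Q[:,:2].astype(np.float32)); c=Q.mean(0); print(len(Q),c,r,np.median(Q[:,2]))
c=np.array(r[0]); print("plate top mid in board frame",(c-BO)@BX,(c-BO)@BY)
# back face tilt
m=(Q0[:,2]>.12)&(Q0[:,2]<.285)&(x>-.175)&(x<-.14); 
A=np.c_[np.ones(m.sum()),y[m]-.04,Q0[m,2]-.2]; k=np.linalg.lstsq(A,x[m],rcond=None)[0]; print(m.sum(),k)
res=x[m]-A@k; print(res.std())
E
```

```text
125 [0.5676 0.126  0.2961] ((0.568650484085083, 0.1264704167842865), (0.10907402634620667, 0.0083274245262146), 34.91627883911133) 0.29627998746020445
plate top mid in board frame -0.16174491972594168 0.04110340784921581
189 [-0.1585 -0.0151  0.0014]
0.0020443619314131824
```

```bash
cat >> h.py <<'E'
T0=np.array([.6144,.0626])
def tcp(xb,yb,u): # holder back x, y in board frame, underside height
    p=T0+(xb+.1577)*BX+(yb-.0405)*BY; return np.array([p[0],p[1],u+.0711])
def where(s):
    p=s['ee_pos']; d=p[:2]-T0; return np.array([d@BX-.1577,d@BY+.0405,p[2]-.0711])
def ff(s): f=s['wrist_force']; return np.array([f[:2]@BX,f[:2]@BY,f[2]])
E
python3 - <<'E'
from h import *
np.set_printoptions(precision=4,suppress=True,linewidth=200)
u=SZ-.125+.0008
O=ori(TH)
env.movel(tcp(-.10,0,u),frame=O,rate=.12)
env.movel(tcp(-.030,0,u),rate=.1)
env.pause(.1)
s=env.sense(); print(s['t'],where(s),ff(s),s['moment'],s['joint_positions'])
D=[]
for _ in range(6):
    pp,d=viewer.read_camera("top"); d[d<=0]=np.nan; D.append(d)
cv2.imwrite("pics/top6.png",cv2.resize(pp[130:270,170:330,::-1],None,fx=4.5,fy=4,interpolation=cv2.INTER_NEAREST))
np.save("top6.npy",np.nanmean(D,0))
P=cloud("top",np.load("top6.npy"))
Q=P[130:270,170:330].reshape(-1,3); x=(Q[:,:2]-BO)@BX; y=(Q[:,:2]-BO)@BY
m=(x>-.05)&(x<-.022)&(abs(y)<.07)&(Q[:,2]>.287)&(Q[:,2]<.310)
r=cv2.minAreaRect(Q[m,:2].astype(np.float32)); c=np.array(r[0]);print(m.sum(),r,np.median(Q[m,2]),(c-BO)@BX,(c-BO)@BY, y[m].min(),y[m].max())
E
```

```text
23.6583 [-0.0311  0.0001  0.1034] [ 0.2792  0.1054 -2.8649] [-0.0887 -0.2074 -0.0082] [ 0.1339  0.5425 -0.6888  1.7193  0.3951  1.023  -0.083 ]
115 ((0.5290692448616028, 0.2536807358264923), (0.11082755029201508, 0.007509555667638779), 34.721717834472656) 0.2976959702102735 -0.03490841271213137 0.00034018597186897794 -0.05507368708903047 0.055749640816483245
```

View pics/top6.png

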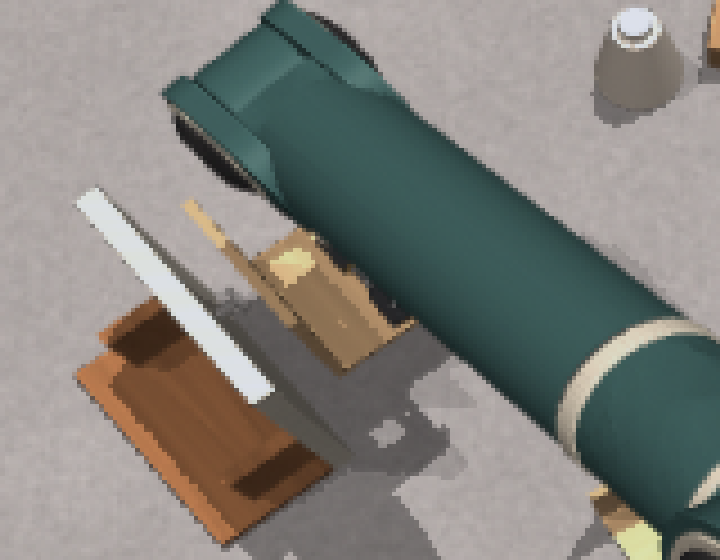

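The plate is parallel to the board and centred on the stud (crop about px (235,300)). I'll advance in small steps while watching the force.

```bash
python3 - <<'E'
from h import *
np.set_printoptions(precision=4,suppress=True,linewidth=200)
u=SZ-.125+.0003
f0=ff(env.sense()); x=-.029
while x<-.001:
    x+=.003; env.movel(tcp(x,0,u),rate=.05); s=env.sense(); f=ff(s)-f0
    print(round(x,4),where(s),f,s['moment'])
    if np.abs(f[:2]).max()>4 or abs(f[2])>4: break
print(s['t'])
E
```

```text
-0.026 [-0.0255 -0.      0.103 ] [-1.058  -0.3451 -0.2905] [-0.1949 -0.2032  0.0049]
-0.023 [-0.0226 -0.0001  0.1031] [-0.9922  0.3421 -0.0257] [-0.1189 -0.2414  0.0359]
-0.02 [-0.0197 -0.      0.103 ] [-0.7005 -0.9102  0.1116] [-0.1226 -0.2172 -0.0459]
-0.017 [-0.0167 -0.      0.103 ] [ 0.2795 -0.0842  0.343 ] [-0.1155 -0.2006  0.0364]
-0.014 [-0.0137  0.      0.103 ] [ 0.6357 -0.5749  0.12  ] [-0.1169 -0.1955 -0.0306]
-0.011 [-0.0107 -0.      0.103 ] [ 0.1088  0.4351 -0.1293] [-0.1885 -0.2153  0.0261]
-0.008 [-0.0077 -0.      0.1031] [ 0.0453 -0.9837  0.5425] [-0.111  -0.1733  0.0628]
-0.005 [-0.0047 -0.      0.1031] [ 0.3419 -0.4413 -0.4498] [-0.1309 -0.2247  0.0348]
-0.002 [-0.0017 -0.      0.103 ] [-0.0407 -0.2163 -0.1731] [-0.0939 -0.1851 -0.0316]
0.001 [-0.0001 -0.0001  0.103 ] [-3.3889 -1.9335 -0.6935] [-0.4774 -0.6848  0.1145]
26.4583
```

It went over the head and touched the board. I'll back off 2.5 mm and pull down until it locks.

```bash
python3 - <<'E'
from h import *
np.set_printoptions(precision=4,suppress=True,linewidth=200)
env.movel(tcp(-.003,0,.103),rate=.05)
f0=ff(env.sense()); u=.103
while u>.066:
    u-=(.004 if u>.085 else .0025 if u>.0765 else .001); env.movel(tcp(-.003,0,u),rate=.05); s=env.sense(); f=ff(s)-f0
    print(round(u,4),where(s),f,s['moment'])
    if np.abs(f[:2]).max()>6 or abs(f[2])>5: break
print(s['t'])
E
```

```text
0.099 [-0.0026  0.0003  0.0986] [-0.104  -0.7315  0.6136] [-0.1493 -0.2505  0.0126]
0.095 [-0.0029  0.0003  0.0946] [-0.6433  0.4816 -0.8335] [-0.1307 -0.2233  0.0068]
0.091 [-0.003   0.0002  0.0907] [-0.9768 -0.2736  1.1682] [-0.105  -0.2053 -0.0036]
0.087 [-0.003   0.0002  0.0867] [-0.4381  0.1554  0.2176] [-0.1542 -0.1791 -0.0383]
0.083 [-0.003   0.0002  0.0827] [-0.3881  0.0886  0.1595] [-0.1273 -0.1891  0.013 ]
0.0805 [-0.003   0.0001  0.0803] [-0.2625  0.6244  0.2211] [-0.2115 -0.2126  0.021 ]
0.078 [-0.003   0.0001  0.0778] [ 0.6472 -0.1151 -0.6369] [-0.1055 -0.1902 -0.015 ]
0.0755 [-0.003   0.0002  0.0753] [-0.6536  0.4829  0.0448] [-0.1371 -0.2021 -0.0187]
0.0745 [-0.003   0.      0.0744] [-0.0754 -0.28    0.1528] [-0.1403 -0.2435  0.0148]
0.0735 [-0.003   0.0001  0.0734] [-0.62    0.7658 -0.1135] [-0.1176 -0.1739 -0.0038]
0.0725 [-0.003   0.0001  0.0724] [-0.3893 -0.5852 -0.3716] [-0.1787 -0.2153  0.0017]
0.0715 [-0.0029 -0.0003  0.0719] [-0.0393  0.8985  4.5261] [0.0114 0.0385 0.0857]
0.0705 [-0.0028 -0.0006  0.0716] [-0.4868  2.0831  8.9332] [0.2568 0.4571 0.1951]
29.9583
```

```bash
python3 - <<'E'
from h import *
np.set_printoptions(precision=4,suppress=True,linewidth=200)
env.movel(tcp(-.003,0,.0720),rate=.05)
s=env.sense(); print(where(s),ff(s))
effector.release()
p=env.sense()['ee_pos']
env.movel(np.array([p[0],p[1],p[2]+.03]),rate=.06)
env.movel(np.array([p[0],p[1],.36]),rate=.15)
env.reach(np.array([.52,-.08,.36]),ori(TH))
D=[]
for _ in range(6):
    pp,d=viewer.read_camera("top"); d[d<=0]=np.nan; D.append(d)
cv2.imwrite("pics/top7.png",cv2.resize(pp[130:270,170:330,::-1],None,fx=4.5,fy=4,interpolation=cv2.INTER_NEAREST))
np.save("top7.npy",np.nanmean(D,0))
ps,_=viewer.read_camera("side"); cv2.imwrite("pics/side7.png",cv2.resize(ps[100:340,130:430,::-1],None,fx=2.5,fy=2.5))
s=env.sense(); print(s['t'],s['ee_pos'],s['wrist_force'],s['gripper_width'])
P=cloud("top",np.load("top7.npy"))
Q=P[130:270,170:330].reshape(-1,3); x=(Q[:,:2]-BO)@BX; y=(Q[:,:2]-BO)@BY
m=(x>-.03)&(x<.0)&(abs(y)<.07)&(Q[:,2]>.257)&(Q[:,2]<.278)
r=cv2.minAreaRect(Q[m,:2].astype(np.float32)); c=np.array(r[0]);print(m.sum(),r,np.median(Q[m,2]),(c-BO)@BX,(c-BO)@BY)
m=(x<-.06)&(x>-.12)&(abs(y)<.03)&(Q[:,2]>.17)&(Q[:,2]<.21)
print("post",m.sum(),np.median(x[m]),np.median(y[m]),np.median(Q[m,2]))
m=(x<-.02)&(x>-.10)&(abs(y)<.045)&(abs(y)>.015)&(Q[:,2]>.07)&(Q[:,2]<.1)
print("ledge z fit",m.sum(),np.linalg.lstsq(np.c_[np.ones(m.sum()),x[m],y[m]],Q[m,2],rcond=None)[0])
E
```

```text
[-0.0031 -0.0001  0.0719] [-0.3632 -0.1064 -0.4818]
34.9 [ 0.5202 -0.0793  0.36  ] [-1.1559  1.1465  0.1493] 0.09209416851987151
114 ((0.5127138495445251, 0.2751653492450714), (0.10917308181524277, 0.00782871711999178), 35.15061569213867) 0.2666015607564378 -0.007926344108171324 0.0013675824751081171
post 45 -0.08511070908452895 0.0033597402806785706 0.1840685370674826
ledge z fit 431 [0.0834 0.0181 0.0019]
```

View pics/top7.png

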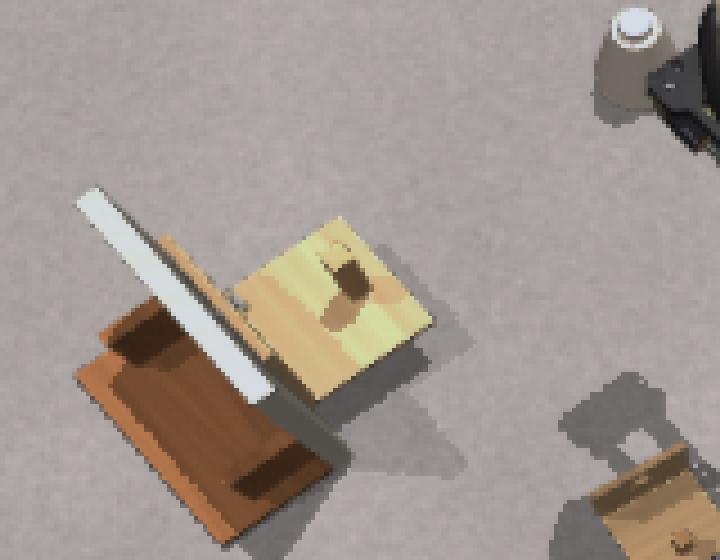

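View pics/side7.png

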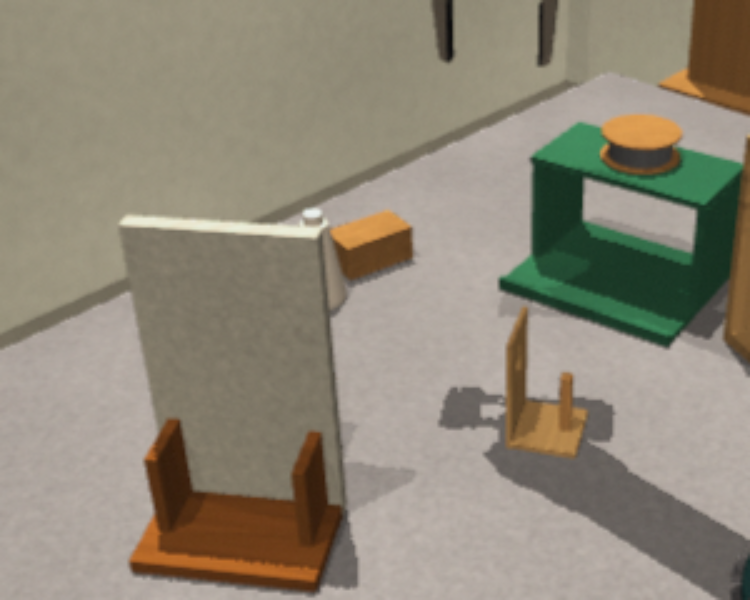

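The holder hangs on the stud in the middle of the board. The back is about 4 mm off at the top edge, tilt about 0.02 rad, underside about 72 mm up, and the arm is clear. Handing in.

```bash
python3 -c "
from h import *
print(workorder.finish_job())"
```

```text
the job is handed in; nothing more can be done
None
```

I handed the job in at about 35 s on the robot's clock, with the holder hanging on the stud. The hand-in gave no verdict, so what follows rests on my own last checks.

**What I did:** I lifted the middle-sized holder out of the shelf by its plate top, stood it upright on the counter and let go. I then took it again by its post, passed the keyhole over the stud head and pulled it down until it locked. I had estimated the stud's axis at 227.7 mm up from averaged depth images. The stop at the slot's end came with the underside at about 72 mm, which agrees with that.

**Last checks (top camera depth):**

| Check | Measured | Limit |
|---|---|---|
| Plate's back off the board, near its top edge | about 4 mm | 9.5 mm (at the keyhole) |
| Sideways from the board's middle line | about 1.4 mm | 12 mm |
| Tilt | about 0.02 rad | 0.1 rad |
| Squareness to the board | about 0.001 rad | 0.12 rad |
| Underside height | about 72 mm | 55–102 mm |

The gripper was open and well clear. The cone, carton and spool looked to be where they started.

**Disagreements and gaps:**
- The trained network put the board's front 2–4 mm away from my depth fit. I used the depth fit, and the force felt at the board confirmed it.
- The few depth readings on the post put it 3 mm off the middle line, against 1.4 mm from the plate. Both are within the limit.
- I did not measure the holder's speed after letting go.

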